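# Pack the last bun stamp and click the stamp case shut

### The arm

A 6-joint arm with a two-finger parallel gripper is mounted at the origin on the work surface. World frame = base frame: x ahead of the robot, y to its left, z up, the work surface at z = 0. Lengths are in m, angles in rad, forces in N, time in s.
With the tool pointing down it reaches from about 0.3 to 0.875 m from the base axis. Payload 6.4 kg.
Tool frame: the origin (TCP) lies on the mounting face of the last link; the fingertips stand 173 mm ahead of it and the grasp point (between the pads) lies 155 mm ahead of it; z points along the fingers, y is the line along which they close (so a half turn about z gives the same grasp; the last joint's range is limited). The gripper opens to 85 mm and grips with 20 to 120 N. Pads are 22 mm wide; open, the fingers measure 114 mm over their backs; the gripper's body (76 mm by 85 mm) begins 54 mm behind the grasp point. The pads swing forward as they close: fully open they stand 13 mm farther back than shut.
Start: joints at [1.069, 0.181, 1.607, -0, 1.354, -0.206], TCP at [0.168, 0.55, 0.405] pointing down, gripper open.
Joint ranges: [-2.99, 2.99], [-0.89, 2.07], [0.3, 2.58], [-1.14, 4.28], [0, 2.63], [-3.12, 3.12]. Speed limits (rad/s): [2.57, 2.57, 3.01, 3.14, 3.14, 3.14].

### API

Orientations are given as a 3x3 rotation matrix whose columns are the frame's x, y, z axes.
In Python, from plant import r gives the robot as it stands. The module is installed in compiled form; this text tells all that it offers.
- The arm moves only by the tool step_arm, never from a script. Its argument "motion" is a list of rows, each an object of numbers: "dx", "dy", "dz": the shift along the tool's x, y, z in units of 40 mm (1.0 is 40 mm); "ax", "ay", "az": the turn, a rotation vector about the tool's x, y, z in units of 6 degrees (1.0 is 6 degrees); "claw": the finger opening in mm, from 0 to 85.4. A call has 1 to 12 rows; each row shifts and turns the commanded pose from where the row before left it, along the tool's axes as they then stand; what a row does not reach is not made up. A row lasts 1/12 s, in which the tool goes at most 41.7 mm and 7.16 degrees, less where a joint would pass 70% of its speed; a pose out of reach is approached as far as the arm can. A call is refused whole if a number of a shift passes 1 or a number of a turn 1, either way. A call with a gripper value outside its range is refused whole. The fingers move at their own pace and stop on an object; "newtons" is the grip in N (left out, the last holds). Time passes only in rows, so rows that do not move let the fingers close. It gives the time, the measured TCP pose, the force, the opening and the grip force at its end, in the units of the state.
- r.sense(): the state, without advancing time (a new reading comes with each control period).
- r.grab_frame(name): name is "scene" or "top"; returns (picture, depth): 420x560x3 uint8, red, green, blue; 420x560 float32, m along the optical axis (not along the pixel's ray), 0 where there is no reading.
- r.camera_info(name): a dict with "fx", "fy", "cx", "cy" (pixels), "k1" (the pictures are not rectified: a ray, as slopes to the right and down, at radius r is drawn at 1 + k1 r^2 times it, then the intrinsics apply), "rvec" (rotation vector, rad) and "tvec" (3), from world to camera coordinates, as OpenCV has them. Camera axes: x right, y down, z forward; pixel columns grow to the right and rows downward; lengths in m; the calibration is good to about 2 mm. A picture is of the moment at which its call begins. camera_info takes no time and is no camera call.
- r.close_job(): hands the job in; it is judged then, once.
The state is a dict: "t": time; "q": joint angles; "qvel": joint speeds; "effort": joint torques, N m; "position": TCP position; "orientation": TCP orientation; "contact_force": force on the tool from outside, world axes, zero at the start; "moment": the same for the moment, N m; "opening": finger opening in m; "grasp_force": force on a finger pad.
Only numpy, scipy, OpenCV 4.12 (cv2) and the standard library are available. Lean on these libraries where they do the work, as an engineer would, in place of code of your own. Each camera call takes 0.05 s, during which the arm holds its last target. There are 200 camera calls.

### The job

Put the small round bun stamp upright in the empty recess of the stamp case and let go, then swing the clear lid down over it and press its free edge down past the spring catch until it clicks and stays shut. Press gently: never load the case, lid or stand with more than 22 newtons. Leave the square stamp, the big round stamp, the bowl and the jar where they are.

Things in the scene. Friction and masses are not known exactly. Their poses are not given: they have to be found in the camera images.
- stamp: The small round bun stamp, loose on the table: plain light wood, 50 mm high, about 70 g. Foot: disc 48 mm across and 14 mm thick; above it an upright round grip 22 mm across, its top (50 mm up) good for a grasp from above on the upper 25 mm. Origin: centre of its underside; z up through the grip.
- stamp_square: Bystander: stamp of the same wood, grip and height with a 52 mm square foot. Origin: centre of its underside. It and the two other loose stamps swap places from start to start.
- stamp_big: Bystander: stamp of the same wood, grip and height with a 64 mm round foot. Origin: centre of its underside.
- bowl: Bystander: steel bowl, 130 mm across, 60 mm high. Origin: centre of its underside.
- jar: Bystander: glass jar with steel cap, 70 mm across, 100 mm high. Origin: centre of its underside.
- stand: Fixed steel plate, 200 x 210 x 12 mm (x, y, z), under the grey stamp case. Origin: centre of its underside, on the table; it turns about z from start to start. The case, outside 160 x 160 mm, walls 5 mm, 76 mm high, is centred on it on a height-adjustable pad whose setting is NOT reported: its rim may be 96 to 106 mm above the table. It does not move during a run.
- recess (a point): Point at table level straight below the centre of the empty recess (stand frame -35, -35, 0 mm). Round, chamfered, 54 mm across, 8 mm deep, in an insert shimmed to a height that is NOT reported: its floor is 52 to 64 mm below the case's rim, so 32 to 54 mm above the table. Three like it at x, y = +-35 mm hold stamps fixed there. A stamp not sunk in its recess may keep the lid from shutting.
- edge (a point): Point at table level straight below the best place to press the shut lid: middle of its free edge, 18 mm in from the lid's outer border (stand frame 0, -70, 0 mm); says nothing of the lid's height. Press here with closed fingertips. Pressing nearer the hinge needs more force, up to more than allowed.
- lid (a joint): Lid angle, rad: 0 shut and flat, pi/2 upright, 1.9 open, leaning back on its stop (starts 1.6 to 1.88, may sink to 1.9). The hinge is damped: let go below about 1.4, the lid sinks slowly until the tongue under its free edge rests on the catch at about 0.05 rad, edge about 9 mm high. Pressed some 4 to 6 mm down from there it snaps to about 0 by itself, onto a hard stop, and stays.
- catch (a point): Point at table level below the sprung steel roller catch in the middle of the case's -y wall (stand frame 0, -95, 0 mm). It is 40 mm wide in x, reaches from y = -87 to -102 mm, its top just below the rim. Do not press on it. The roller lets the lid's tongue past at about 10 to 15 N on the free edge, then springs back over it.
- hinge (a point): Point at table level below the middle of the lid's hinge line (stand frame 0, 84, 0 mm). The hinge runs along the stand's x at rim height, 96 to 106 mm above the table. Lid: clear plastic plate with grey borders, 164 mm along the hinge, 172 mm out from it to its free edge, 5 mm thick, underside at rim height when shut, 160 g.

How it is judged:
On the way, in this order (a step that is already met when the one before it is completed fails the run):
1. the small round stamp stands upright in the empty recess, let go, while the lid is still open (horizontal distance between stamp and recess below 0.004 m and angle between stamp's own z axis and vertical below 0.08 rad and height (world z) of stamp between 0.028 and 0.058 m and contact force between the fingers and stamp below 0.1 N and value of joint lid above 0.5 rad), for 0.2 s.
2. the lid is pressed shut past its catch (value of joint lid below 0.012 rad), for 0.2 s.
At the end, for the whole second after the job is handed in: The lid is caught shut (below 0.012 rad) and still, and the small round stamp stands upright at rest in the recess that was empty (within 4 mm of its centre, tilt under 0.08 rad) (value of joint lid below 0.012 rad and velocity of joint lid below 0.02 rad/s and horizontal distance between stamp and recess below 0.004 m and angle between stamp's own z axis and vertical below 0.08 rad and linear speed of stamp below 0.02 m/s); the robot touches nothing.
It fails at once if the case, lid or stand is loaded by the robot with more than 22 N (contact force between any of the fingers, the arm and stand above 22 N).
It fails at once if another stamp, the bowl or the jar is moved by more than 20 mm (distance of any of stamp_square, stamp_big, bowl, jar from where it was at the start of the episode above 0.02 m).
It also fails if it takes over 72 s, if anything falls off the work surface, if the arm or the gripper's body presses on something with over 40 N, if the wrist force passes 120 N, or if a joint passes its speed limit or range.

## Working session

There is one attempt and no reset: what is moved stays moved. The work goes in short steps, Python scripts to look and compute and a tool call to move; the robot and the scene stay as the last step left them, time stands still between calls to the robot, and variables do not carry over. Pictures are saved under pics/ and viewed, at most 10 in all, crops included, and the job is handed in when it is done.

Besides the shell and the picture viewer there is one more tool, called after "Call:" as name(argument=value, ...), one argument or row to a line, values as JSON. step_arm: Moves the arm, as the interface text tells. Its arguments: {"type":"object","properties":{"motion":{"type":"array"},"newtons":{"type":"number"}},"required":["motion"]}

```bash
mkdir -p pics
cat > h.py <<'E'
import numpy as np, cv2
from plant import r
def cam(n):
    c=r.camera_info(n); R=cv2.Rodrigues(np.array(c["rvec"],float))[0]; return c,R,np.array(c["tvec"],float).ravel()
def cloud(n,d):
    c,R,t=cam(n); h,w=d.shape; u,v=np.meshgrid(np.arange(w),np.arange(h))
    x=(u-c["cx"])/c["fx"]; y=(v-c["cy"])/c["fy"]; xd,yd=x.copy(),y.copy()
    for _ in range(8):
        s=1+c["k1"]*(x*x+y*y); x=xd/s; y=yd/s
    P=np.stack([x*d,y*d,d],-1); return (P-t)@R
def grab(n,f=None):
    p,d=r.grab_frame(n)
    if f: cv2.imwrite("pics/"+f,p[:,:,::-1])
    return p,d,cloud(n,d)
E
python3 - <<'E'
from h import *
for n in("scene","top"):
    p,d,P=grab(n,n+"0.png"); np.savez(n+"0.npz",p=p,d=d,P=P); c,R,t=cam(n); print(n,c,-R.T@t)
print(r.sense())
E
```

```text
scene {'fx': 421.3741926004606, 'fy': 421.3741926004606, 'cx': 283.3038957357786, 'cy': 212.34902332090832, 'k1': -0.13434915984269352, 'rvec': array([ 1.0713595 ,  2.40979991, -0.99943698]), 'tvec': array([ 0.4418841 , -0.24776166,  1.16099824])} [1.0419017  0.33427871 0.63817154]
top {'fx': 445.42246098558485, 'fy': 445.42246098558485, 'cx': 282.07368414781115, 'cy': 202.95539327817056, 'k1': -0.1272493408235839, 'rvec': array([ 2.11746809, -2.15126507,  0.2114434 ]), 'tvec': array([-0.01803033,  0.61018224,  0.78312133])} [ 0.45929218 -0.01236428  0.88024104]
{'t': 0.1, 'q': array([ 1.06870280e+00,  1.81475637e-01,  1.60789420e+00, -2.41400377e-05,
        1.35381772e+00, -2.06295977e-01]), 'qvel': array([ 0.00172319, -0.00074009, -0.00278903, -0.00017052, -0.001054  ,
        0.00119966]), 'effort': array([ 1.61958211e-03, -4.45873654e+01, -3.52242959e+01, -9.94784773e-05,
        4.05654166e-03, -2.42152095e-05]), 'position': array([0.16748762, 0.54983047, 0.40387571]), 'orientation': array([[-9.56571367e-01,  2.91497277e-01, -7.46898614e-04],
       [ 2.91498075e-01,  9.56570377e-01, -1.40939552e-03],
       [ 3.03626132e-04, -1.56590691e-03, -9.99998728e-01]]), 'contact_force': array([-0.19733805,  0.56139124,  0.72656742]), 'moment': array([ 0.01708794, -0.04142997,  0.01465709]), 'grasp_force': 0.0, 'opening': 0.08529768152595907}
```

View pics/scene0.png

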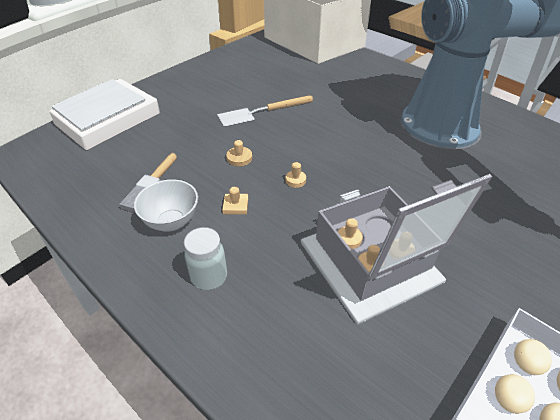

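View pics/top0.png

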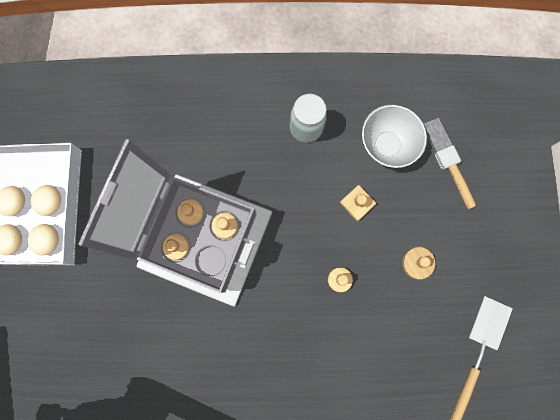

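The top view shows the small stamp at (340,280), the square one at (357,203) and the big one at (419,263). The empty recess is at (210,262), the catch at about (247,250), and the open lid is to the left. In the scene view the small stamp is at (296,175) and the recess at about (378,228).

```bash
python3 - <<'E'
from h import *
S={n:np.load(n+"0.npz") for n in("scene","top")}
def patch(n,u,v,k): return S[n]["P"][v-k:v+k+1,u-k:u+k+1].reshape(-1,3),S[n]["p"][v-k:v+k+1,u-k:u+k+1].reshape(-1,3)
for n,u,v in(("top",340,280),("scene",296,175)):
    P,c=patch(n,u,v,20); f=c.astype(int); w=(f[:,0]-f[:,2]>40)&(P[:,2]>.004)
    Q=P[w]; print(n,len(Q),"z pct",np.percentile(Q[:,2],[5,50,95,100]))
    for nm,m in(("foot",(Q[:,2]<.02)&(Q[:,2]>.009)),("top",Q[:,2]>.043)):
        (c2,rr)=cv2.minEnclosingCircle(Q[m][:,:2].astype(np.float32)); print(nm,m.sum(),c2,rr,Q[m].mean(0),np.median(Q[m][:,2]))
# depth around recess, case
for n,u,v in(("top",210,262),("scene",378,228)):
    P,_=patch(n,u,v,5); print(n,"recess floor",np.median(P,0),P.std(0))
P=S["top"]["P"]
for u,v in((210,262),(195,258),(227,247),(208,240),(217,288),(247,250),(186,182),(240,213),(175,205),(229,296),(150,265),(262,215),(128,145),(85,240),(140,180),(188,288),(110,190)): print((u,v),P[v,u].round(4))
E
python3 - <<'E'
import cv2
im=cv2.imread('pics/top0.png')[130:320,70:290]; a=cv2.resize(im,None,fx=3,fy=3,interpolation=cv2.INTER_CUBIC); cv2.imwrite('pics/crop0.png',a)
E
```

```text
top 486 z pct [0.01168249 0.01481623 0.05099797 0.88024104]
foot 362 (0.46566325426101685, -0.1378370076417923) 0.024343110620975494 [ 0.46537863 -0.13592156  0.01420369] 0.014219806130343644
top 111 (0.4634602665901184, -0.08009935170412064) 0.06796319037675858 [ 0.46557898 -0.13460131  0.06423264] 0.049488153369710415
scene 351 z pct [0.0074653  0.01608785 0.05114795 0.05350508]
foot 201 (0.46595749258995056, -0.13819259405136108) 0.024919359013438225 [ 0.47066048 -0.13422992  0.01493498] 0.015247578124429579
top 64 (0.4662892520427704, -0.1367211490869522) 0.010880626738071442 [ 0.46782458 -0.1361006   0.04945619] 0.05038852800475406
top recess floor [0.50150732 0.10823988 0.04762376] [0.00588127 0.00590907 0.00132989]
scene recess floor [0.50549562 0.10457559 0.04853356] [0.00835383 0.00655462 0.00087703]
(210, 262) [0.5014 0.108  0.0494]
(195, 258) [0.5088 0.1352 0.0545]
(227, 247) [0.5285 0.0758 0.0546]
(208, 240) [0.542  0.1114 0.0537]
(217, 288) [0.4537 0.09   0.0864]
(247, 250) [0.5191 0.036  0.0983]
(186, 182) [0.6424 0.1455 0.1005]
(240, 213) [0.5918 0.0515 0.0554]
(175, 205) [0.6092 0.175  0.0533]
(229, 296) [0.4377 0.0764 0.0125]
(150, 265) [0.4985 0.2313 0.0117]
(262, 215) [0.5938 0.0114 0.0143]
(128, 145) [0.6592 0.1977 0.2695]
(85, 240) [0.522  0.2536 0.2689]
(140, 180) [0.6242 0.1999 0.1973]
(188, 288) [0.4536 0.1564 0.0088]
(110, 190) [0.5918 0.2185 0.2748]
```

View pics/crop0.png

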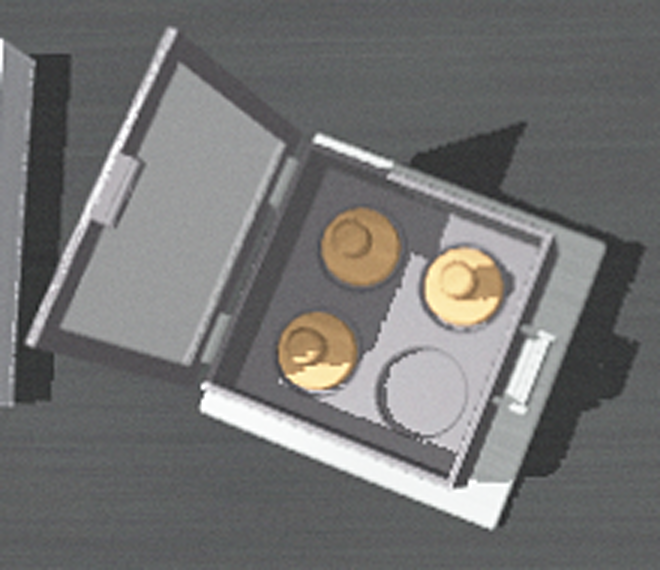

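Run:
```python
from h import *
from scipy.optimize import least_squares
loc=np.array([[35,35],[35,-35],[-35,35]])*1e-3
def sf(p,q): c,s=np.cos(p[2]),np.sin(p[2]); return q@np.array([[c,s],[-s,c]])+p[:2]
for n in("top","scene"):
    s=np.load(n+"0.npz"); P,f=s["P"],s["p"].astype(int)
    m=(f[:,:,0]-f[:,:,2]>30)&(P[...,2]>.085)&(P[...,2]<.115)&(abs(P[...,0]-.54)<.12)&(abs(P[...,1]-.115)<.12)
    k,l,st,ce=cv2.connectedComponentsWithStats(m.astype(np.uint8))
    C=[]
    for i in range(1,k):
        if st[i,4]<25: continue
        Q=P[l==i]; c,rr=cv2.minEnclosingCircle(Q[:,:2].astype(np.float32)); print(n,ce[i].round(),st[i,4],np.round(c,4),round(rr,4),np.median(Q[:,2]).round(4),Q.mean(0).round(4)); C.append(c)
    m=(P[...,2]>.094)&(P[...,2]<.112)&(abs(P[...,0]-.54)<.13)&(abs(P[...,1]-.115)<.13)&(f[:,:,0]-f[:,:,2]<20)
    Q=P[m]; (cc,wh,a)=cv2.minAreaRect(Q[:,:2].astype(np.float32)); print("rim",len(Q),cc,wh,a,np.percentile(Q[:,2],[10,50,90]))
    m=(P[...,2]>.006)&(P[...,2]<.018)&(abs(P[...,0]-.54)<.16)&(abs(P[...,1]-.115)<.16)&(f[:,:,0]-f[:,:,2]<20)
    m=cv2.erode(m.astype(np.uint8),np.ones((2,2)))>0
    Q=P[m]; print("stand",len(Q),cv2.minAreaRect(Q[:,:2].astype(np.float32)),np.median(Q[:,2]))
# recess ray in top at z
c,R,t=cam("top"); K=np.array([[c["fx"],0,c["cx"]],[0,c["fy"],c["cy"]],[0,0,1]])
def ray(u,v,z):
    x=cv2.undistortPoints(np.array([[[u,v]]],float),K,np.array([c["k1"],0,0,0]))[0,0]
    d=np.array([x[0],x[1],1])@R; o=-R.T@t; return o+d*(z-o[2])/d[2]
for e in((423,391,.055),(377,391,.055),(469,391,.055),(423,346,.055),(423,437,.055),(551,234,.1),(316,138,.1),(205,385,.1),(455,487,.1)): print(e,ray(e[0]/3+70-1/3,e[1]/3+130-1/3,e[2]).round(4))
```

```text
top [186. 208.] 126 [0.5961 0.146 ] 0.0114 0.0966 [0.595  0.1449 0.0959]
top [222. 222.] 120 [0.5692 0.0802] 0.0109 0.0965 [0.5687 0.0796 0.0962]
top [171. 245.] 122 [0.53   0.1711] 0.0111 0.0968 [0.5296 0.1706 0.096 ]
rim 1656 (0.547016441822052, 0.11988021433353424) (0.1878528743982315, 0.1626199334859848) 67.90423583984375 [0.09896549 0.10342209 0.10758745]
stand 1738 ((0.5485336780548096, 0.12489111721515656), (0.20742660760879517, 0.1991356462240219), 67.9279556274414) 0.012087000485033585
scene [351. 224.] 119 [0.5697 0.081 ] 0.011 0.0967 [0.5726 0.0818 0.095 ]
scene [373. 251.] 136 [0.5965 0.144 ] 0.0117 0.0966 [0.5988 0.1454 0.0951]
rim 1246 (0.5474063158035278, 0.11995567381381989) (0.19160962104797363, 0.1655602902173996) 68.07963562011719 [0.09609503 0.10266449 0.10637684]
stand 2749 ((0.5509656071662903, 0.12688371539115906), (0.20593871176242828, 0.1996287703514099), 67.9684829711914) 0.01290025390535062
(423, 391, 0.055) [0.5048 0.106  0.055 ]
(377, 391, 0.055) [0.5051 0.1344 0.055 ]
(469, 391, 0.055) [0.5044 0.0776 0.055 ]
(423, 346, 0.055) [0.5325 0.1061 0.055 ]
(423, 437, 0.055) [0.4767 0.1058 0.055 ]
(551, 234, 0.1) [0.5939 0.0243 0.1   ]
(316, 138, 0.1) [0.6546 0.1659 0.1   ]
(205, 385, 0.1) [0.5069 0.2284 0.1   ]
(455, 487, 0.1) [0.4469 0.0807 0.1   ]
```

The two views agree. The stamp is at (0.466, -0.138) with its top at 0.050. The recess is at (0.504, 0.106) with its floor at about 0.047, and the rim is at about 0.10. The stand is turned by about -22°. I'll turn the tool first so the fingers close along the case's diagonal.

Call:
step_arm(
  motion=[
    {"az": 1,"claw": 60},
    {"az": 1},
    {"az": 1},
    {"az": 1},
    {"az": 1},
    {"az": 1},
    {"az": 1},
    {"az": 1},
    {"az": 0.34},
    {},
  ],
  newtons=40,
)

```text
validation failed for argument at $.mo...
```

```bash
cat > go.py <<'E'
import sys; from h import *
s=r.sense(); R=np.array(s["orientation"]); t=np.array([float(a) for a in sys.argv[1:4]])
d=R.T@(t-s["position"])/.04
print("t",s["t"],"pos",s["position"].round(4),"units",d.round(3),"F",s["contact_force"].round(2),"open",round(s["opening"],4),"yang",np.degrees(np.arctan2(R[1,1],R[0,1])).round(2),"tilt",R[:,2].round(4),"q",s["q"].round(2))
E
python3 go.py .4658 -.1378 .29
```

```text
t 0.1 pos [0.1675 0.5498 0.4039] units [-12.146 -14.266   2.866] F [-0.2   0.56  0.73] open 0.0853 yang 73.05 tilt [-7.0e-04 -1.4e-03 -1.0e+00] q [ 1.07  0.18  1.61 -0.    1.35 -0.21]
```

Call:
step_arm(
  motion=[
    {"dx": 0,"dy": 0,"dz": 0,"ax": 0,"ay": 0,"az": 1,"claw": 60},
    {"dx": 0,"dy": 0,"dz": 0,"ax": 0,"ay": 0,"az": 1,"claw": 60},
    {"dx": 0,"dy": 0,"dz": 0,"ax": 0,"ay": 0,"az": 1,"claw": 60},
    {"dx": 0,"dy": 0,"dz": 0,"ax": 0,"ay": 0,"az": 1,"claw": 60},
    {"dx": 0,"dy": 0,"dz": 0,"ax": 0,"ay": 0,"az": 1,"claw": 60},
    {"dx": 0,"dy": 0,"dz": 0,"ax": 0,"ay": 0,"az": 1,"claw": 60},
    {"dx": 0,"dy": 0,"dz": 0,"ax": 0,"ay": 0,"az": 1,"claw": 60},
    {"dx": 0,"dy": 0,"dz": 0,"ax": 0,"ay": 0,"az": 1,"claw": 60},
    {"dx": 0,"dy": 0,"dz": 0,"ax": 0,"ay": 0,"az": 0.34,"claw": 60},
  ],
  newtons=40,
)

```text
t: 0.85
position: [0.1675, 0.5499, 0.4041]
orientation: [[-0.386, 0.923, -0.0], [0.923, 0.386, -0.001], [-0.001, -0.001, -1.0]]
contact_force: [-0.3, 0.5, 0.3]
opening: 0.0605
grasp_force: 0.0
```

```bash
python3 go.py .4658 -.1378 .29
```

```text
t 0.85 pos [0.1675 0.5499 0.4041] units [-18.736   0.247   2.867] F [-0.29  0.48  0.32] open 0.0605 yang 22.7 tilt [-5.e-04 -1.e-03 -1.e+00] q [ 1.07  0.18  1.61 -0.    1.35  0.67]
```

Call:
step_arm(
  motion=[
    {"dx": -0.5},
    {"dx": -0.95},
    {"dx": -0.95},
    {"dx": -0.95},
    {"dx": -0.95},
    {"dx": -0.95},
    {"dx": -0.95},
    {"dx": -0.95},
    {"dx": -0.95},
    {"dx": -0.95},
    {"dx": -0.95},
    {"dx": -0.95},
  ],
)

```text
validation failed for argument at $.mo...
```

Call:
step_arm(
  motion=[
    {"dx": -0.95,"dz": 0.2},
    {"dx": -0.95,"dz": 0.3},
    {"dx": -0.95,"dz": 0.3},
    {"dx": -0.95,"dz": 0.3},
    {"dx": -0.95,"dz": 0.3},
    {"dx": -0.95,"dz": 0.3},
    {"dx": -0.95,"dz": 0.3},
    {"dx": -0.8,"dz": 0.3},
    {"dx": -0.3,"dz": 0.3},
    {"dx": 0,"dz": 0.2},
    {"dx": 0},
    {"dx": 0},
  ],
)

```text
validation failed for argument at $.mo...
```

```bash
python3 go.py .4658 -.1378 .195
```

```text
t 0.85 pos [0.1675 0.5499 0.4041] units [-18.734   0.249   5.242] F [-0.29  0.48  0.32] open 0.0605 yang 22.7 tilt [-5.e-04 -1.e-03 -1.e+00] q [ 1.07  0.18  1.61 -0.    1.35  0.67]
```

All keys are needed in every row.

Call:
step_arm(
  motion=[
    {"dx": -0.5,"dy": 0,"dz": 0,"ax": 0,"ay": 0,"az": 0,"claw": 60},
    {"dx": -0.95,"dy": 0,"dz": 0,"ax": 0,"ay": 0,"az": 0,"claw": 60},
    {"dx": -0.95,"dy": 0,"dz": 0,"ax": 0,"ay": 0,"az": 0,"claw": 60},
    {"dx": -0.95,"dy": 0,"dz": 0,"ax": 0,"ay": 0,"az": 0,"claw": 60},
    {"dx": -0.95,"dy": 0,"dz": 0,"ax": 0,"ay": 0,"az": 0,"claw": 60},
    {"dx": -0.95,"dy": 0,"dz": 0,"ax": 0,"ay": 0,"az": 0,"claw": 60},
    {"dx": -0.95,"dy": 0,"dz": 0,"ax": 0,"ay": 0,"az": 0,"claw": 60},
    {"dx": -0.95,"dy": 0,"dz": 0,"ax": 0,"ay": 0,"az": 0,"claw": 60},
    {"dx": -0.95,"dy": 0,"dz": 0,"ax": 0,"ay": 0,"az": 0,"claw": 60},
    {"dx": -0.95,"dy": 0,"dz": 0,"ax": 0,"ay": 0,"az": 0,"claw": 60},
    {"dx": -0.95,"dy": 0,"dz": 0,"ax": 0,"ay": 0,"az": 0,"claw": 60},
    {"dx": -0.95,"dy": 0,"dz": 0,"ax": 0,"ay": 0,"az": 0,"claw": 60},
  ],
)

```text
t: 1.85
position: [0.3388, 0.1452, 0.4046]
orientation: [[-0.391, 0.92, 0.0], [0.92, 0.391, 0.0], [-0.0, 0.0, -1.0]]
contact_force: [1.6, 0.4, 0.4]
opening: 0.0595
grasp_force: 0.0
```

Call:
step_arm(
  motion=[
    {"dx": -0.95,"dy": 0,"dz": 0.2,"ax": 0,"ay": 0,"az": 0,"claw": 60},
    {"dx": -0.95,"dy": 0,"dz": 0.3,"ax": 0,"ay": 0,"az": 0,"claw": 60},
    {"dx": -0.95,"dy": 0,"dz": 0.3,"ax": 0,"ay": 0,"az": 0,"claw": 60},
    {"dx": -0.95,"dy": 0,"dz": 0.3,"ax": 0,"ay": 0,"az": 0,"claw": 60},
    {"dx": -0.95,"dy": 0,"dz": 0.3,"ax": 0,"ay": 0,"az": 0,"claw": 60},
    {"dx": -0.95,"dy": 0,"dz": 0.3,"ax": 0,"ay": 0,"az": 0,"claw": 60},
    {"dx": -0.95,"dy": 0,"dz": 0.3,"ax": 0,"ay": 0,"az": 0,"claw": 60},
    {"dx": -0.8,"dy": 0,"dz": 0.3,"ax": 0,"ay": 0,"az": 0,"claw": 60},
    {"dx": -0.3,"dy": 0.25,"dz": 0.3,"ax": 0,"ay": 0,"az": 0,"claw": 60},
    {"dx": 0,"dy": 0,"dz": 0.2,"ax": 0,"ay": 0,"az": 0,"claw": 60},
    {"dx": 0,"dy": 0,"dz": 0,"ax": 0,"ay": 0,"az": 0,"claw": 60},
  ],
)

```text
t: 2.77
position: [0.4684, -0.1344, 0.2903]
orientation: [[-0.39, 0.921, -0.004], [0.921, 0.39, 0.003], [0.004, -0.003, -1.0]]
contact_force: [-1.1, 0.5, -0.5]
opening: 0.0604
grasp_force: 0.0
```

```bash
python3 go.py .4658 -.1378 .195
```

```text
t 2.7667 pos [ 0.4684 -0.1344  0.2903] units [-0.062 -0.085  2.383] F [-1.15  0.51 -0.54] open 0.0604 yang 22.95 tilt [-0.0043  0.0026 -1.    ] q [-0.52  0.13  1.92  0.    1.1  -0.92]
```

Call:
step_arm(
  motion=[
    {"dx": -0.06,"dy": -0.08,"dz": 0.4,"ax": 0,"ay": 0,"az": 0,"claw": 60},
    {"dx": 0,"dy": 0,"dz": 0.5,"ax": 0,"ay": 0,"az": 0,"claw": 60},
    {"dx": 0,"dy": 0,"dz": 0.3,"ax": 0,"ay": 0,"az": 0,"claw": 60},
    {"dx": 0,"dy": 0,"dz": 0,"ax": 0,"ay": 0,"az": 0,"claw": 60},
    {"dx": 0,"dy": 0,"dz": 0,"ax": 0,"ay": 0,"az": 0,"claw": 60},
  ],
)

```text
t: 3.18
position: [0.4666, -0.1368, 0.2447]
orientation: [[-0.392, 0.92, -0.001], [0.92, 0.392, 0.001], [0.001, -0.001, -1.0]]
contact_force: [0.5, 0.0, 0.7]
opening: 0.06
grasp_force: 0.0
```

```bash
python3 go.py .4658 -.1378 .195
```

```text
t 3.1833 pos [ 0.4666 -0.1368  0.2447] units [-0.017 -0.027  1.243] F [0.52 0.02 0.71] open 0.06 yang 23.09 tilt [-1.4e-03  9.0e-04 -1.0e+00] q [-0.53  0.2   1.95  0.    0.99 -0.93]
```

Call:
step_arm(
  motion=[
    {"dx": -0.01,"dy": -0.03,"dz": 0.4,"ax": 0,"ay": 0,"az": 0,"claw": 60},
    {"dx": 0,"dy": 0,"dz": 0.5,"ax": 0,"ay": 0,"az": 0,"claw": 60},
    {"dx": 0,"dy": 0,"dz": 0.3,"ax": 0,"ay": 0,"az": 0,"claw": 60},
    {"dx": 0,"dy": 0,"dz": 0.04,"ax": 0,"ay": 0,"az": 0,"claw": 60},
    {"dx": 0,"dy": 0,"dz": 0,"ax": 0,"ay": 0,"az": 0,"claw": 60},
    {"dx": 0,"dy": 0,"dz": 0,"ax": 0,"ay": 0,"az": 0,"claw": 60},
    {"dx": 0,"dy": 0,"dz": 0,"ax": 0,"ay": 0,"az": 0,"claw": 10},
    {"dx": 0,"dy": 0,"dz": 0,"ax": 0,"ay": 0,"az": 0,"claw": 10},
    {"dx": 0,"dy": 0,"dz": 0,"ax": 0,"ay": 0,"az": 0,"claw": 10},
    {"dx": 0,"dy": 0,"dz": 0,"ax": 0,"ay": 0,"az": 0,"claw": 10},
    {"dx": 0,"dy": 0,"dz": 0,"ax": 0,"ay": 0,"az": 0,"claw": 10},
    {"dx": 0,"dy": 0,"dz": 0,"ax": 0,"ay": 0,"az": 0,"claw": 10},
  ],
  newtons=30,
)

```text
t: 4.18
position: [0.4666, -0.139, 0.196]
orientation: [[-0.391, 0.92, 0.001], [0.92, 0.391, -0.001], [-0.001, 0.001, -1.0]]
contact_force: [-1.0, 1.4, 6.7]
opening: 0.0208
grasp_force: 29.1
```

```bash
python3 go.py .4658 -.1378 .33
```

```text
t 4.1833 pos [ 0.4666 -0.139   0.196 ] units [ 0.033 -0.004 -3.351] F [-1.04  1.41  6.68] open 0.0208 yang 23.01 tilt [ 9.e-04 -5.e-04 -1.e+00] q [-0.53  0.29  1.96 -0.    0.89 -0.94]
```

Call:
step_arm(
  motion=[
    {"dx": 0,"dy": 0,"dz": -0.3,"ax": 0,"ay": 0,"az": 0,"claw": 10},
    {"dx": 0,"dy": 0,"dz": -0.6,"ax": 0,"ay": 0,"az": 0,"claw": 10},
    {"dx": 0,"dy": 0,"dz": -0.8,"ax": 0,"ay": 0,"az": 0,"claw": 10},
    {"dx": 0,"dy": 0,"dz": -0.8,"ax": 0,"ay": 0,"az": 0,"claw": 10},
    {"dx": 0,"dy": 0,"dz": -0.6,"ax": 0,"ay": 0,"az": 0,"claw": 10},
    {"dx": 0,"dy": 0,"dz": -0.4,"ax": 0,"ay": 0,"az": 0,"claw": 10},
    {"dx": 0,"dy": 0,"dz": 0,"ax": 0,"ay": 0,"az": 0,"claw": 10},
    {"dx": 0,"dy": 0,"dz": 0,"ax": 0,"ay": 0,"az": 0,"claw": 10},
  ],
)

```text
t: 4.85
position: [0.4664, -0.1389, 0.3357]
orientation: [[-0.391, 0.92, 0.002], [0.92, 0.391, -0.001], [-0.002, 0.001, -1.0]]
contact_force: [-0.4, 0.3, -0.9]
opening: 0.0211
grasp_force: 29.5
```

```bash
python3 go.py .504 .1062 .33
python3 - <<'E'
from h import *
p,d,P=grab("scene","lift.png"); s=r.sense()["position"]
f=p.astype(int); m=(f[:,:,0]-f[:,:,2]>40)&(P[...,2]>.1)&(P[...,2]<.2)&(np.hypot(P[...,0]-s[0],P[...,1]-s[1])<.04)
Q=P[m]; print(len(Q),np.percentile(Q[:,2],[1,50,99]),cv2.minEnclosingCircle(Q[Q[:,2]<.155][:,:2].astype(np.float32)),s)
E
```

```text
t 4.85 pos [ 0.4664 -0.1389  0.3357] units [5.272 3.261 0.138] F [-0.37  0.32 -0.87] open 0.0211 yang 23.01 tilt [ 0.0018 -0.0011 -1.    ] q [-0.53  0.06  1.89  0.    1.19 -0.94]
277 [0.14340408 0.15504343 0.1885067 ] ((0.4692077040672302, -0.1361711621284485), 0.023403864353895187) [ 0.46593606 -0.13865751  0.33443727]
```

Call:
step_arm(
  motion=[
    {"dx": 0.3,"dy": 0.2,"dz": 0,"ax": 0,"ay": 0,"az": 0,"claw": 10},
    {"dx": 0.6,"dy": 0.35,"dz": 0,"ax": 0,"ay": 0,"az": 0,"claw": 10},
    {"dx": 0.7,"dy": 0.45,"dz": 0,"ax": 0,"ay": 0,"az": 0,"claw": 10},
    {"dx": 0.7,"dy": 0.45,"dz": 0,"ax": 0,"ay": 0,"az": 0,"claw": 10},
    {"dx": 0.7,"dy": 0.45,"dz": 0,"ax": 0,"ay": 0,"az": 0,"claw": 10},
    {"dx": 0.7,"dy": 0.45,"dz": 0,"ax": 0,"ay": 0,"az": 0,"claw": 10},
    {"dx": 0.7,"dy": 0.4,"dz": 0,"ax": 0,"ay": 0,"az": 0,"claw": 10},
    {"dx": 0.5,"dy": 0.3,"dz": 0,"ax": 0,"ay": 0,"az": 0,"claw": 10},
    {"dx": 0.3,"dy": 0.15,"dz": 0,"ax": 0,"ay": 0,"az": 0,"claw": 10},
    {"dx": 0.07,"dy": 0.06,"dz": 0,"ax": 0,"ay": 0,"az": 0,"claw": 10},
    {"dx": 0,"dy": 0,"dz": 0,"ax": 0,"ay": 0,"az": 0,"claw": 10},
    {"dx": 0,"dy": 0,"dz": 0,"ax": 0,"ay": 0,"az": 0,"claw": 10},
  ],
)

```text
t: 5.9
position: [0.5036, 0.1057, 0.3338]
orientation: [[-0.391, 0.92, -0.002], [0.92, 0.391, -0.0], [0.001, -0.002, -1.0]]
contact_force: [-0.2, 0.2, -1.3]
opening: 0.0211
grasp_force: 29.5
```

```bash
python3 go.py .504 .1062 .25
python3 - <<'E'
from h import *
p,d,P=grab("scene","above.png"); s=r.sense()["position"]; c,R,t=cam("scene")
f=p.astype(int); m=(f[:,:,0]-f[:,:,2]>40)&(P[...,2]>.12)&(P[...,2]<.2)&(np.hypot(P[...,0]-s[0],P[...,1]-s[1])<.04)
v,u=np.nonzero(m); Q=P[m]; print(len(Q),np.percentile(Q[:,2],[1,50,99]),s,u.min(),u.max(),v.min(),v.max())
F=Q[(Q[:,2]<.158)]; print(cv2.minEnclosingCircle(F[:,:2].astype(np.float32)))
im=p[:,:,::-1][max(v.min()-60,0):v.max()+90,u.min()-70:u.max()+70]; cv2.imwrite("pics/above_c.png",cv2.resize(im,None,fx=3,fy=3,interpolation=cv2.INTER_CUBIC)[:600,:800])
E
```

```text
t 5.9 pos [0.5036 0.1057 0.3338] units [0.006 0.019 2.096] F [-0.17  0.18 -1.28] open 0.0211 yang 23.02 tilt [-2.2e-03 -4.0e-04 -1.0e+00] q [-0.02  0.12  1.82 -0.    1.2  -0.43]
367 [0.14072986 0.15257265 0.17106695] [0.50367302 0.10535643 0.33415855] 375 401 179 201
((0.5033547878265381, 0.10613477230072021), 0.024459073320031166)
```

View pics/above_c.png

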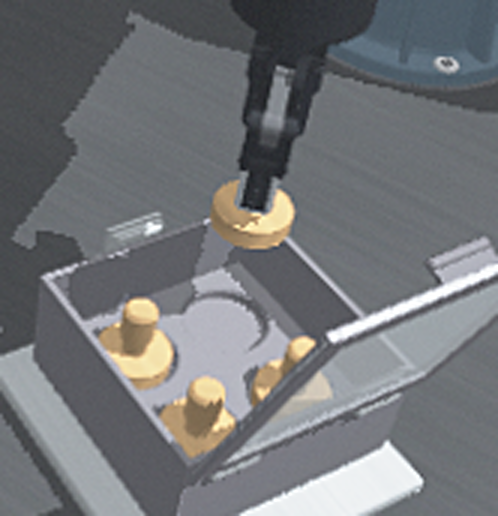

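The stamp hangs upright over the recess: foot centre at crop (252,210), recess at (228,320). Measured xy is within 1 mm of target, so I'll lower it.

Call:
step_arm(
  motion=[
    {"dx": 0.01,"dy": 0.02,"dz": 0.3,"ax": 0,"ay": 0,"az": 0,"claw": 10},
    {"dx": 0,"dy": 0,"dz": 0.4,"ax": 0,"ay": 0,"az": 0,"claw": 10},
    {"dx": 0,"dy": 0,"dz": 0.4,"ax": 0,"ay": 0,"az": 0,"claw": 10},
    {"dx": 0,"dy": 0,"dz": 0.4,"ax": 0,"ay": 0,"az": 0,"claw": 10},
    {"dx": 0,"dy": 0,"dz": 0.3,"ax": 0,"ay": 0,"az": 0,"claw": 10},
    {"dx": 0,"dy": 0,"dz": 0,"ax": 0,"ay": 0,"az": 0,"claw": 10},
    {"dx": 0,"dy": 0,"dz": 0,"ax": 0,"ay": 0,"az": 0,"claw": 10},
    {"dx": 0,"dy": 0,"dz": 0,"ax": 0,"ay": 0,"az": 0,"claw": 10},
  ],
)

```text
t: 6.62
position: [0.5048, 0.1063, 0.2634]
orientation: [[-0.39, 0.921, 0.001], [0.921, 0.39, -0.0], [-0.0, 0.001, -1.0]]
contact_force: [0.9, 0.6, -0.2]
opening: 0.0209
grasp_force: 29.5
```

```bash
python3 go.py .504 .1062 .243
```

```text
t 6.6167 pos [0.5048 0.1063 0.2634] units [ 0.004 -0.02   0.51 ] F [ 0.86  0.56 -0.2 ] open 0.0209 yang 22.96 tilt [ 6.e-04 -0.e+00 -1.e+00] q [-0.02  0.23  1.87 -0.    1.05 -0.42]
```

Call:
step_arm(
  motion=[
    {"dx": 0,"dy": -0.01,"dz": 0.1,"ax": 0,"ay": 0,"az": 0,"claw": 10},
    {"dx": 0,"dy": 0,"dz": 0.1,"ax": 0,"ay": 0,"az": 0,"claw": 10},
    {"dx": 0,"dy": 0,"dz": 0.1,"ax": 0,"ay": 0,"az": 0,"claw": 10},
    {"dx": 0,"dy": 0,"dz": 0.07,"ax": 0,"ay": 0,"az": 0,"claw": 10},
    {"dx": 0,"dy": 0,"dz": 0,"ax": 0,"ay": 0,"az": 0,"claw": 10},
    {"dx": 0,"dy": 0,"dz": 0,"ax": 0,"ay": 0,"az": 0,"claw": 10},
  ],
)

```text
t: 7.12
position: [0.504, 0.1068, 0.248]
orientation: [[-0.391, 0.92, -0.001], [0.92, 0.391, 0.0], [0.0, -0.001, -1.0]]
contact_force: [0.1, -0.1, -0.9]
opening: 0.0212
grasp_force: 29.5
```

```bash
python3 go.py .504 .1062 .243
```

```text
t 7.1167 pos [0.504  0.1068 0.248 ] units [-0.013 -0.005  0.126] F [ 0.1  -0.07 -0.92] open 0.0212 yang 23.02 tilt [-6.e-04  0.e+00 -1.e+00] q [-0.02  0.25  1.87  0.    1.02 -0.42]
```

Call:
step_arm(
  motion=[
    {"dx": 0,"dy": 0,"dz": 0.03,"ax": 0,"ay": 0,"az": 0,"claw": 10},
    {"dx": 0,"dy": 0,"dz": 0.03,"ax": 0,"ay": 0,"az": 0,"claw": 10},
    {"dx": 0,"dy": 0,"dz": 0.03,"ax": 0,"ay": 0,"az": 0,"claw": 10},
    {"dx": 0,"dy": 0,"dz": 0,"ax": 0,"ay": 0,"az": 0,"claw": 10},
    {"dx": 0,"dy": 0,"dz": 0,"ax": 0,"ay": 0,"az": 0,"claw": 10},
  ],
)

```text
t: 7.53
position: [0.5041, 0.1067, 0.2446]
orientation: [[-0.391, 0.92, -0.0], [0.92, 0.391, 0.0], [0.0, -0.0, -1.0]]
contact_force: [-0.9, -0.3, 0.1]
opening: 0.0211
grasp_force: 29.5
```

Call:
step_arm(
  motion=[
    {"dx": 0,"dy": 0,"dz": 0.03,"ax": 0,"ay": 0,"az": 0,"claw": 10},
    {"dx": 0,"dy": 0,"dz": 0.02,"ax": 0,"ay": 0,"az": 0,"claw": 10},
    {"dx": 0,"dy": 0,"dz": 0,"ax": 0,"ay": 0,"az": 0,"claw": 10},
    {"dx": 0,"dy": 0,"dz": 0,"ax": 0,"ay": 0,"az": 0,"claw": 10},
  ],
)

```text
t: 7.87
position: [0.5042, 0.1067, 0.2433]
orientation: [[-0.391, 0.92, 0.0], [0.92, 0.391, -0.0], [-0.0, 0.0, -1.0]]
contact_force: [-2.3, -0.3, 5.2]
opening: 0.021
grasp_force: 30.1
```

It touched down at a stamp height of about 0.048, which matches the recess floor. Releasing, then rising.

Call:
step_arm(
  motion=[
    {"dx": 0,"dy": 0,"dz": 0,"ax": 0,"ay": 0,"az": 0,"claw": 38},
    {"dx": 0,"dy": 0,"dz": 0,"ax": 0,"ay": 0,"az": 0,"claw": 38},
    {"dx": 0,"dy": 0,"dz": 0,"ax": 0,"ay": 0,"az": 0,"claw": 38},
    {"dx": 0,"dy": 0,"dz": 0,"ax": 0,"ay": 0,"az": 0,"claw": 38},
    {"dx": 0,"dy": 0,"dz": -0.2,"ax": 0,"ay": 0,"az": 0,"claw": 38},
    {"dx": 0,"dy": 0,"dz": -0.4,"ax": 0,"ay": 0,"az": 0,"claw": 38},
    {"dx": 0,"dy": 0,"dz": -0.7,"ax": 0,"ay": 0,"az": 0,"claw": 38},
    {"dx": 0,"dy": 0,"dz": -0.9,"ax": 0,"ay": 0,"az": 0,"claw": 38},
    {"dx": 0,"dy": 0,"dz": -0.9,"ax": 0,"ay": 0,"az": 0,"claw": 0},
    {"dx": 0,"dy": 0,"dz": -0.8,"ax": 0,"ay": 0,"az": 0,"claw": 0},
    {"dx": 0,"dy": 0,"dz": -0.4,"ax": 0,"ay": 0,"az": 0,"claw": 0},
    {"dx": 0,"dy": 0,"dz": 0,"ax": 0,"ay": 0,"az": 0,"claw": 0},
  ],
)

```text
t: 8.87
position: [0.5051, 0.1068, 0.4204]
orientation: [[-0.391, 0.92, 0.009], [0.92, 0.391, -0.0], [-0.004, 0.009, -1.0]]
contact_force: [1.9, -0.6, -0.1]
opening: -0.0001
grasp_force: 0.0
```

```bash
python3 - <<'E'
from h import *
for n in("scene","top"):
    p,d,P=grab(n,n+"1.png"); f=p.astype(int)
    m=(f[:,:,0]-f[:,:,2]>30)&(P[...,2]<.115)&(np.hypot(P[...,0]-.504,P[...,1]-.106)<.03)&(P[...,2]>.055)
    Q=P[m]
    for nm,q in(("grip",Q[Q[:,2]>.09]),("foot",Q[Q[:,2]<.068])):
        if len(q)>20: print(n,nm,len(q),cv2.minEnclosingCircle(q[:,:2].astype(np.float32)),np.median(q[:,2]))
    # lid: points above rim, behind
    L=P[(P[...,2]>.15)&(P[...,2]<.31)&(abs(P[...,0]-.6)<.12)&(P[...,1]>.15)&(P[...,1]<.33)]
    ex=np.array([.927,-.375]);ey=np.array([.375,.927]); c0=np.array([.5498,.1258])
    y=(L[:,:2]-c0)@ey; z=L[:,2]; x=(L[:,:2]-c0)@ex
    k=abs(x)<.09; print("lid",k.sum(),"max z",np.percentile(z[k],99.5),"fit y=a+b z",np.polyfit(z[k],y[k],1),"y range",np.percentile(y[k],[1,99]),"a",np.median(np.arctan2(z[k]-.1025,.084-y[k])), "x",np.percentile(x[k],[1,99]))
E
python3 go.py .504 .1062 .243
```

```text
scene grip 100 ((0.5052630305290222, 0.10745083540678024), 0.011284742504358292) 0.09723946041095496
scene foot 322 ((0.5020760893821716, 0.10570918768644333), 0.027512649074196815) 0.06204794599803287
lid 2436 max z 0.2731135885763904 fit y=a+b z [0.3054852  0.05900029] y range [0.10379497 0.14376462] a 1.9241506627198441 x [-0.07981848  0.08219181]
top grip 124 ((0.504443347454071, 0.10824846476316452), 0.011086326092481613) 0.09668346355244692
top foot 359 ((0.5045968890190125, 0.10777794569730759), 0.023995842784643173) 0.061434799425676104
lid 1017 max z 0.267335230344015 fit y=a+b z [0.34864226 0.04790777] y range [0.10388996 0.14488608] a 1.9029787000950424 x [0.03440698 0.08136408]
t 8.9667 pos [0.504  0.1067 0.4154] units [-0.009 -0.011  4.31 ] F [-0.02 -0.08 -0.34] open 0.0 yang 23.01 tilt [ 1.6e-03 -1.0e-04 -1.0e+00] q [-0.02  0.04  1.74 -0.    1.36 -0.42]
```

View pics/scene1.png

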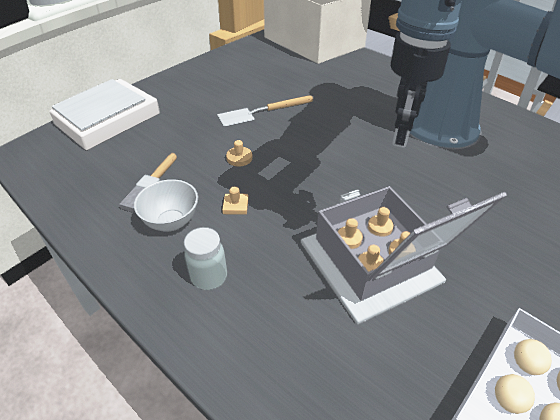

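The stamp sits in the recess with its top at 0.097, the same as the fixed ones, and the lid is at about 1.9 with its edge at z 0.27. The fingers now go over and behind the lid.

```bash
python3 go.py .504 .1067 .478;python3 go.py .6166 .2908 .478
python3 - <<'E'
from h import *
R=np.array(r.sense()["orientation"]); print("stand -y 40mm in tool units",R.T@np.array([-.375,-.927,0]))
E
```

```text
t 8.9667 pos [0.504  0.1067 0.4154] units [-0.002  0.002 -1.565] F [-0.02 -0.08 -0.34] open 0.0 yang 23.01 tilt [ 1.6e-03 -1.0e-04 -1.0e+00] q [-0.02  0.04  1.74 -0.    1.36 -0.42]
t 8.9667 pos [0.504  0.1067 0.4154] units [ 3.134  4.392 -1.561] F [-0.02 -0.08 -0.34] open 0.0 yang 23.01 tilt [ 1.6e-03 -1.0e-04 -1.0e+00] q [-0.02  0.04  1.74 -0.    1.36 -0.42]
stand -y 40mm in tool units [-7.06625295e-01 -7.07555220e-01 -5.50000207e-04]
```

Call:
step_arm(
  motion=[
    {"dx": 0,"dy": 0,"dz": -0.3,"ax": 0,"ay": 0,"az": 0,"claw": 0},
    {"dx": 0,"dy": 0,"dz": -0.6,"ax": 0,"ay": 0,"az": 0,"claw": 0},
    {"dx": 0,"dy": 0,"dz": -0.5,"ax": 0,"ay": 0,"az": 0,"claw": 0},
    {"dx": 0,"dy": 0,"dz": -0.2,"ax": 0,"ay": 0,"az": 0,"claw": 0},
    {"dx": 0,"dy": 0,"dz": 0,"ax": 0,"ay": 0,"az": 0,"claw": 0},
    {"dx": 0,"dy": 0,"dz": 0,"ax": 0,"ay": 0,"az": 0,"claw": 0},
  ],
)

```text
t: 9.47
position: [0.504, 0.1067, 0.4778]
orientation: [[-0.391, 0.92, -0.001], [0.92, 0.391, 0.0], [0.0, -0.001, -1.0]]
contact_force: [-0.9, 0.5, -0.4]
opening: -0.0002
grasp_force: 0.0
```

Tips are at 0.305, above the lid edge. Moving over it.

Call:
step_arm(
  motion=[
    {"dx": 0.2,"dy": 0.28,"dz": 0,"ax": 0,"ay": 0,"az": 0,"claw": 0},
    {"dx": 0.4,"dy": 0.55,"dz": 0,"ax": 0,"ay": 0,"az": 0,"claw": 0},
    {"dx": 0.5,"dy": 0.7,"dz": 0,"ax": 0,"ay": 0,"az": 0,"claw": 0},
    {"dx": 0.5,"dy": 0.7,"dz": 0,"ax": 0,"ay": 0,"az": 0,"claw": 0},
    {"dx": 0.5,"dy": 0.7,"dz": 0,"ax": 0,"ay": 0,"az": 0,"claw": 0},
    {"dx": 0.5,"dy": 0.7,"dz": 0,"ax": 0,"ay": 0,"az": 0,"claw": 0},
    {"dx": 0.35,"dy": 0.5,"dz": 0,"ax": 0,"ay": 0,"az": 0,"claw": 0},
    {"dx": 0.18,"dy": 0.26,"dz": 0,"ax": 0,"ay": 0,"az": 0,"claw": 0},
    {"dx": 0,"dy": 0,"dz": 0,"ax": 0,"ay": 0,"az": 0,"claw": 0},
    {"dx": 0,"dy": 0,"dz": 0,"ax": 0,"ay": 0,"az": 0,"claw": 0},
  ],
)

```text
t: 10.3
position: [0.6167, 0.2916, 0.476]
orientation: [[-0.392, 0.92, -0.004], [0.92, 0.392, -0.001], [0.0, -0.004, -1.0]]
contact_force: [-0.6, 0.2, -0.8]
opening: 0.0001
grasp_force: 0.0
```

```bash
python3 go.py .6166 .2908 .398
```

```text
t 10.3 pos [0.6167 0.2916 0.476 ] units [-0.019 -0.002  1.951] F [-0.56  0.19 -0.77] open 0.0001 yang 23.09 tilt [-0.0037 -0.0011 -1.    ] q [ 0.27  0.38  1.22 -0.    1.55 -0.13]
```

Call:
step_arm(
  motion=[
    {"dx": 0,"dy": 0,"dz": 0.3,"ax": 0,"ay": 0,"az": 0,"claw": 0},
    {"dx": 0,"dy": 0,"dz": 0.5,"ax": 0,"ay": 0,"az": 0,"claw": 0},
    {"dx": 0,"dy": 0,"dz": 0.5,"ax": 0,"ay": 0,"az": 0,"claw": 0},
    {"dx": 0,"dy": 0,"dz": 0.4,"ax": 0,"ay": 0,"az": 0,"claw": 0},
    {"dx": 0,"dy": 0,"dz": 0.2,"ax": 0,"ay": 0,"az": 0,"claw": 0},
    {"dx": 0,"dy": 0,"dz": 0,"ax": 0,"ay": 0,"az": 0,"claw": 0},
    {"dx": 0,"dy": 0,"dz": 0,"ax": 0,"ay": 0,"az": 0,"claw": 0},
  ],
)

```text
t: 10.88
position: [0.6166, 0.29, 0.4025]
orientation: [[-0.39, 0.921, -0.001], [0.921, 0.39, -0.0], [0.0, -0.001, -1.0]]
contact_force: [-0.3, 0.7, -0.5]
opening: -0.0003
grasp_force: 0.0
```

Call:
step_arm(
  motion=[
    {"dx": -0.1,"dy": -0.1,"dz": 0,"ax": 0,"ay": 0,"az": 0,"claw": 0},
    {"dx": -0.1,"dy": -0.1,"dz": 0,"ax": 0,"ay": 0,"az": 0,"claw": 0},
    {"dx": -0.1,"dy": -0.1,"dz": 0,"ax": 0,"ay": 0,"az": 0,"claw": 0},
    {"dx": -0.1,"dy": -0.1,"dz": 0,"ax": 0,"ay": 0,"az": 0,"claw": 0},
    {"dx": -0.1,"dy": -0.1,"dz": 0,"ax": 0,"ay": 0,"az": 0,"claw": 0},
    {"dx": -0.1,"dy": -0.1,"dz": 0,"ax": 0,"ay": 0,"az": 0,"claw": 0},
  ],
)

```text
t: 11.38
position: [0.6041, 0.2588, 0.4041]
orientation: [[-0.391, 0.92, 0.002], [0.92, 0.391, 0.001], [0.0, 0.003, -1.0]]
contact_force: [-0.2, 3.1, 9.1]
opening: -0.0002
grasp_force: 4.9
```

```bash
python3 - <<'E'
from h import *
p,d,P=grab("scene"); im=p[100:270,330:556,::-1]; cv2.imwrite("pics/push.png",cv2.resize(im,None,fx=3,fy=3,interpolation=cv2.INTER_CUBIC))
E
python3 go.py .6 .25 .4
```

```text
t 11.4333 pos [0.6039 0.2582 0.4045] units [-0.15  -0.171  0.113] F [-0.4   2.29  4.45] open 0.0004 yang 22.99 tilt [ 2.4e-03  9.0e-04 -1.0e+00] q [ 0.22  0.36  1.39  0.    1.39 -0.18]
```

View pics/push.png

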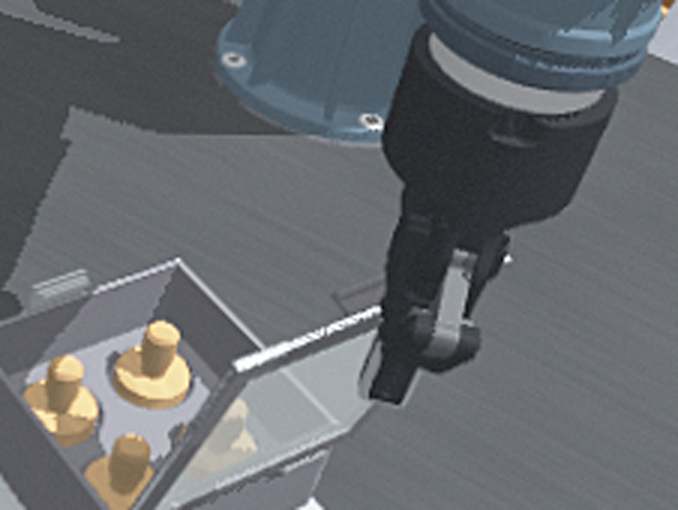

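The fingers are behind the lid (crop (390,370)), and the knuckle is bearing on the lid's edge. I'll rise 16 mm and keep pushing.

Call:
step_arm(
  motion=[
    {"dx": 0,"dy": 0,"dz": -0.2,"ax": 0,"ay": 0,"az": 0,"claw": 0},
    {"dx": 0,"dy": 0,"dz": -0.2,"ax": 0,"ay": 0,"az": 0,"claw": 0},
    {"dx": 0,"dy": 0,"dz": 0,"ax": 0,"ay": 0,"az": 0,"claw": 0},
    {"dx": -0.07,"dy": -0.07,"dz": 0,"ax": 0,"ay": 0,"az": 0,"claw": 0},
    {"dx": -0.07,"dy": -0.07,"dz": 0,"ax": 0,"ay": 0,"az": 0,"claw": 0},
    {"dx": -0.07,"dy": -0.07,"dz": 0,"ax": 0,"ay": 0,"az": 0,"claw": 0},
  ],
)

```text
t: 11.93
position: [0.5994, 0.2478, 0.4182]
orientation: [[-0.391, 0.92, -0.001], [0.92, 0.391, -0.0], [0.0, -0.001, -1.0]]
contact_force: [0.8, 1.2, -1.0]
opening: 0.0001
grasp_force: 0.3
```

Call:
step_arm(
  motion=[
    {"dx": -0.07,"dy": -0.07,"dz": 0,"ax": 0,"ay": 0,"az": 0,"claw": 0},
    {"dx": -0.07,"dy": -0.07,"dz": 0,"ax": 0,"ay": 0,"az": 0,"claw": 0},
    {"dx": -0.07,"dy": -0.07,"dz": 0,"ax": 0,"ay": 0,"az": 0,"claw": 0},
    {"dx": -0.07,"dy": -0.07,"dz": 0,"ax": 0,"ay": 0,"az": 0,"claw": 0},
  ],
)

```text
t: 12.27
position: [0.5935, 0.233, 0.4185]
orientation: [[-0.391, 0.92, -0.0], [0.92, 0.391, -0.0], [0.0, -0.0, -1.0]]
contact_force: [-0.0, -0.0, -0.1]
opening: 0.0001
grasp_force: 0.2
```

Call:
step_arm(
  motion=[
    {"dx": -0.08,"dy": -0.08,"dz": 0,"ax": 0,"ay": 0,"az": 0,"claw": 0},
    {"dx": -0.08,"dy": -0.08,"dz": 0,"ax": 0,"ay": 0,"az": 0,"claw": 0},
    {"dx": -0.08,"dy": -0.08,"dz": 0,"ax": 0,"ay": 0,"az": 0,"claw": 0},
    {"dx": -0.08,"dy": -0.08,"dz": 0,"ax": 0,"ay": 0,"az": 0,"claw": 0},
    {"dx": -0.08,"dy": -0.08,"dz": 0,"ax": 0,"ay": 0,"az": 0,"claw": 0},
    {"dx": -0.08,"dy": -0.08,"dz": 0,"ax": 0,"ay": 0,"az": 0,"claw": 0},
    {"dx": -0.08,"dy": -0.08,"dz": 0,"ax": 0,"ay": 0,"az": 0,"claw": 0},
    {"dx": -0.08,"dy": -0.08,"dz": 0,"ax": 0,"ay": 0,"az": 0,"claw": 0},
  ],
)

```text
t: 12.93
position: [0.5799, 0.1994, 0.4186]
orientation: [[-0.391, 0.92, -0.0], [0.92, 0.391, -0.0], [0.0, -0.0, -1.0]]
contact_force: [-0.2, 0.2, 0.1]
opening: -0.0003
grasp_force: 0.1
```

Call:
step_arm(
  motion=[
    {"dx": -0.08,"dy": -0.08,"dz": 0,"ax": 0,"ay": 0,"az": 0,"claw": 0},
    {"dx": -0.08,"dy": -0.08,"dz": 0,"ax": 0,"ay": 0,"az": 0,"claw": 0},
    {"dx": -0.08,"dy": -0.08,"dz": 0,"ax": 0,"ay": 0,"az": 0,"claw": 0},
    {"dx": -0.08,"dy": -0.08,"dz": 0,"ax": 0,"ay": 0,"az": 0,"claw": 0},
    {"dx": -0.08,"dy": -0.08,"dz": 0,"ax": 0,"ay": 0,"az": 0,"claw": 0},
    {"dx": -0.08,"dy": -0.08,"dz": 0,"ax": 0,"ay": 0,"az": 0,"claw": 0},
  ],
)

```text
t: 13.43
position: [0.5698, 0.1742, 0.4187]
orientation: [[-0.391, 0.92, 0.0], [0.92, 0.391, -0.0], [-0.0, -0.0, -1.0]]
contact_force: [-0.9, -0.5, 0.3]
opening: -0.0002
grasp_force: 0.1
```

```bash
python3 - <<'E'
from h import *
p,d,P=grab("scene","p2.png"); cv2.imwrite("pics/p2c.png",cv2.resize(p[100:300,330:556,::-1],None,fx=2,fy=2))
E
python3 go.py .5498 .1258 .48
```

```text
t 13.4833 pos [0.5697 0.1737 0.4187] units [-0.908 -0.926 -1.532] F [0.6  0.2  0.63] open 0.0003 yang 22.99 tilt [-2.e-04 -5.e-04 -1.e+00] q [ 0.1   0.21  1.54 -0.    1.39 -0.3 ]
```

View pics/p2c.png

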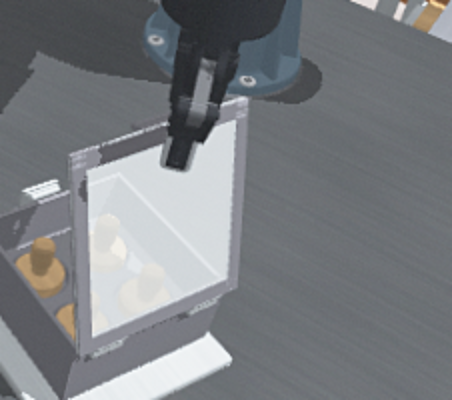

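The lid leans forward, and the finger is behind its upper border (crop (178,155)). I'll rise and let the lid sink.

Call:
step_arm(
  motion=[
    {"dx": 0,"dy": 0,"dz": -0.3,"ax": 0,"ay": 0,"az": 0,"claw": 0},
    {"dx": 0,"dy": 0,"dz": -0.6,"ax": 0,"ay": 0,"az": 0,"claw": 0},
    {"dx": 0,"dy": 0,"dz": -0.6,"ax": 0,"ay": 0,"az": 0,"claw": 0},
    {"dx": 0,"dy": 0,"dz": -0.3,"ax": 0,"ay": 0,"az": 0,"claw": 0},
    {"dx": 0,"dy": 0,"dz": 0,"ax": 0,"ay": 0,"az": 0,"claw": 0},
    {"dx": 0,"dy": 0,"dz": 0,"ax": 0,"ay": 0,"az": 0,"claw": 0},
    {"dx": 0,"dy": 0,"dz": 0,"ax": 0,"ay": 0,"az": 0,"claw": 0},
    {"dx": 0,"dy": 0,"dz": 0,"ax": 0,"ay": 0,"az": 0,"claw": 0},
    {"dx": 0,"dy": 0,"dz": 0,"ax": 0,"ay": 0,"az": 0,"claw": 0},
    {"dx": 0,"dy": 0,"dz": 0,"ax": 0,"ay": 0,"az": 0,"claw": 0},
    {"dx": 0,"dy": 0,"dz": 0,"ax": 0,"ay": 0,"az": 0,"claw": 0},
    {"dx": 0,"dy": 0,"dz": 0,"ax": 0,"ay": 0,"az": 0,"claw": 0},
  ],
)

```text
t: 14.48
position: [0.57, 0.1747, 0.4903]
orientation: [[-0.391, 0.92, -0.001], [0.92, 0.391, -0.0], [0.0, -0.001, -1.0]]
contact_force: [0.4, -0.0, 0.1]
opening: 0.0004
grasp_force: 0.0
```

```bash
cat > lid.py <<'E'
from h import *
ex=np.array([.927,-.375]);ey=np.array([.375,.927]); c0=np.array([.5498,.1258])
for n in("scene","top"):
    p,d,P=grab(n); q=P[...,:2]-c0; x=q@ex; y=q@ey; z=P[...,2]
    # outer side borders of lid: |x| 72..82
    k=(abs(abs(x)-.077)<.004)&(y>-.12)&(y<.06)&(z>.09)&(z<.29)&(np.ptp(p.astype(int),axis=-1)<25)
    a=np.arctan2(z[k]-.1025,.084-y[k]); print(n,k.sum(),np.percentile(a,[10,50,90]).round(3), "maxz",np.percentile(z[k],99).round(4))
E
python3 lid.py; python3 go.py .5235 .0609 .478
```

```text
scene 1178 [-0.069  0.926  0.975] maxz 0.24
top 735 [-0.01   0.898  0.947] maxz 0.2379
t 14.5833 pos [0.57   0.1747 0.4906] units [-2.163 -2.181  0.315] F [ 0.32 -0.18 -0.14] open 0.0002 yang 23.01 tilt [-1.e-04 -0.e+00 -1.e+00] q [ 0.1   0.17  1.45 -0.    1.52 -0.3 ]
```

Call:
step_arm(
  motion=[
    {"dx": -0.1,"dy": -0.1,"dz": 0,"ax": 0,"ay": 0,"az": 0,"claw": 0},
    {"dx": -0.3,"dy": -0.3,"dz": 0,"ax": 0,"ay": 0,"az": 0,"claw": 0},
    {"dx": -0.4,"dy": -0.4,"dz": 0,"ax": 0,"ay": 0,"az": 0,"claw": 0},
    {"dx": -0.4,"dy": -0.4,"dz": 0,"ax": 0,"ay": 0,"az": 0,"claw": 0},
    {"dx": -0.4,"dy": -0.4,"dz": 0,"ax": 0,"ay": 0,"az": 0,"claw": 0},
    {"dx": -0.3,"dy": -0.3,"dz": 0,"ax": 0,"ay": 0,"az": 0,"claw": 0},
    {"dx": -0.2,"dy": -0.2,"dz": 0,"ax": 0,"ay": 0,"az": 0,"claw": 0},
    {"dx": -0.06,"dy": -0.08,"dz": 0,"ax": 0,"ay": 0,"az": 0,"claw": 0},
    {"dx": 0,"dy": 0,"dz": 0,"ax": 0,"ay": 0,"az": 0,"claw": 0},
    {"dx": 0,"dy": 0,"dz": 0,"ax": 0,"ay": 0,"az": 0,"claw": 0},
    {"dx": 0,"dy": 0,"dz": 0,"ax": 0,"ay": 0,"az": 0,"claw": 0},
    {"dx": 0,"dy": 0,"dz": 0,"ax": 0,"ay": 0,"az": 0,"claw": 0},
  ],
)

```text
t: 15.58
position: [0.5237, 0.0617, 0.4906]
orientation: [[-0.392, 0.92, -0.0], [0.92, 0.392, 0.0], [0.0, -0.0, -1.0]]
contact_force: [-0.1, 0.3, 0.5]
opening: 0.0001
grasp_force: 0.0
```

Call:
step_arm(
  motion=[
    {"dx": 0,"dy": 0,"dz": 0.3,"ax": 0,"ay": 0,"az": 0,"claw": 0},
    {"dx": 0,"dy": 0,"dz": 0.5,"ax": 0,"ay": 0,"az": 0,"claw": 0},
    {"dx": 0,"dy": 0,"dz": 0.5,"ax": 0,"ay": 0,"az": 0,"claw": 0},
    {"dx": 0,"dy": 0,"dz": 0.3,"ax": 0,"ay": 0,"az": 0,"claw": 0},
    {"dx": 0,"dy": 0,"dz": 0,"ax": 0,"ay": 0,"az": 0,"claw": 0},
    {"dx": 0,"dy": 0,"dz": 0,"ax": 0,"ay": 0,"az": 0,"claw": 0},
    {"dx": 0,"dy": 0,"dz": 0,"ax": 0,"ay": 0,"az": 0,"claw": 0},
    {"dx": 0,"dy": 0,"dz": 0,"ax": 0,"ay": 0,"az": 0,"claw": 0},
    {"dx": 0,"dy": 0,"dz": 0,"ax": 0,"ay": 0,"az": 0,"claw": 0},
    {"dx": 0,"dy": 0,"dz": 0,"ax": 0,"ay": 0,"az": 0,"claw": 0},
    {"dx": 0,"dy": 0,"dz": 0,"ax": 0,"ay": 0,"az": 0,"claw": 0},
    {"dx": 0,"dy": 0,"dz": 0,"ax": 0,"ay": 0,"az": 0,"claw": 0},
  ],
)

```text
t: 16.58
position: [0.5235, 0.061, 0.427]
orientation: [[-0.391, 0.92, 0.001], [0.92, 0.391, -0.0], [-0.0, 0.001, -1.0]]
contact_force: [-0.4, 0.3, 0.1]
opening: 0.0003
grasp_force: 0.0
```

```bash
python3 lid.py; python3 go.py .5235 .0609 .295
```

```text
scene 878 [-0.09   0.106  0.203] maxz 0.1197
top 298 [0.097 0.13  0.22 ] maxz 0.1175
t 16.6833 pos [0.5235 0.061  0.4268] units [-2.000e-03 -1.000e-03  3.295e+00] F [-0.77  1.02  0.72] open 0.0002 yang 23.0 tilt [ 2.e-04 -0.e+00 -1.e+00] q [-0.11  0.05  1.7   0.    1.39 -0.51]
```

Call:
step_arm(
  motion=[
    {"dx": 0,"dy": 0,"dz": 0.3,"ax": 0,"ay": 0,"az": 0,"claw": 0},
    {"dx": 0,"dy": 0,"dz": 0.6,"ax": 0,"ay": 0,"az": 0,"claw": 0},
    {"dx": 0,"dy": 0,"dz": 0.7,"ax": 0,"ay": 0,"az": 0,"claw": 0},
    {"dx": 0,"dy": 0,"dz": 0.7,"ax": 0,"ay": 0,"az": 0,"claw": 0},
    {"dx": 0,"dy": 0,"dz": 0.5,"ax": 0,"ay": 0,"az": 0,"claw": 0},
    {"dx": 0,"dy": 0,"dz": 0.2,"ax": 0,"ay": 0,"az": 0,"claw": 0},
    {"dx": 0,"dy": 0,"dz": 0,"ax": 0,"ay": 0,"az": 0,"claw": 0},
    {"dx": 0,"dy": 0,"dz": 0,"ax": 0,"ay": 0,"az": 0,"claw": 0},
    {"dx": 0,"dy": 0,"dz": 0,"ax": 0,"ay": 0,"az": 0,"claw": 0},
    {"dx": 0,"dy": 0,"dz": 0,"ax": 0,"ay": 0,"az": 0,"claw": 0},
  ],
)

```text
t: 17.52
position: [0.5242, 0.061, 0.3083]
orientation: [[-0.391, 0.92, 0.003], [0.92, 0.391, -0.0], [-0.001, 0.003, -1.0]]
contact_force: [-0.1, -0.6, 0.9]
opening: 0.0001
grasp_force: 0.0
```

```bash
python3 lid.py; python3 go.py .5235 .0609 .29
python3 - <<'E'
from h import *
ex=np.array([.927,-.375]);ey=np.array([.375,.927]); c0=np.array([.5498,.1258])
p,d,P=grab("top"); q=P[...,:2]-c0; x=q@ex;y=q@ey;z=P[...,2]
for y0 in(-.08,-.07):
  k=(abs(y-y0)<.006)&(abs(abs(x)-.045)<.02)&(z>.09)&(z<.13); print(y0,k.sum(),np.median(z[k]))
E
```

```text
scene 892 [-0.088  0.105  0.211] maxz 0.1196
top 355 [0.086 0.111 0.169] maxz 0.1193
t 17.6167 pos [0.524 0.061 0.308] units [ 0.002 -0.013  0.451] F [-0.32 -0.01  0.63] open 0.0004 yang 23.02 tilt [ 2.5e-03 -3.0e-04 -1.0e+00] q [-0.11  0.19  1.81 -0.    1.14 -0.51]
-0.08 65 0.11719317579546588
-0.07 131 0.11656200236219925
```

Call:
step_arm(
  motion=[
    {"dx": 0,"dy": 0,"dz": 0.12,"ax": 0,"ay": 0,"az": 0,"claw": 0},
    {"dx": 0,"dy": 0,"dz": 0.12,"ax": 0,"ay": 0,"az": 0,"claw": 0},
    {"dx": 0,"dy": 0,"dz": 0.12,"ax": 0,"ay": 0,"az": 0,"claw": 0},
    {"dx": 0,"dy": 0,"dz": 0,"ax": 0,"ay": 0,"az": 0,"claw": 0},
    {"dx": 0,"dy": 0,"dz": 0,"ax": 0,"ay": 0,"az": 0,"claw": 0},
  ],
)

```text
t: 18.08
position: [0.5232, 0.0611, 0.2915]
orientation: [[-0.391, 0.92, -0.001], [0.92, 0.391, 0.0], [0.001, -0.001, -1.0]]
contact_force: [0.2, 0.2, -0.3]
opening: 0.0002
grasp_force: 0.0
```

Call:
step_arm(
  motion=[
    {"dx": 0,"dy": 0,"dz": 0.02,"ax": 0,"ay": 0,"az": 0,"claw": 0},
    {"dx": 0,"dy": 0,"dz": 0.02,"ax": 0,"ay": 0,"az": 0,"claw": 0},
    {"dx": 0,"dy": 0,"dz": 0.02,"ax": 0,"ay": 0,"az": 0,"claw": 0},
    {"dx": 0,"dy": 0,"dz": 0.02,"ax": 0,"ay": 0,"az": 0,"claw": 0},
    {"dx": 0,"dy": 0,"dz": 0,"ax": 0,"ay": 0,"az": 0,"claw": 0},
  ],
)

```text
t: 18.5
position: [0.5237, 0.061, 0.2897]
orientation: [[-0.391, 0.92, 0.0], [0.92, 0.391, -0.0], [-0.0, 0.0, -1.0]]
contact_force: [-1.9, 0.2, 4.3]
opening: 0.0
grasp_force: 1.9
```

Contact at a TCP height of about 0.290, where I expected it. I'll press in small steps.

Call:
step_arm(
  motion=[
    {"dx": 0,"dy": 0,"dz": 0.015,"ax": 0,"ay": 0,"az": 0,"claw": 0},
    {"dx": 0,"dy": 0,"dz": 0.015,"ax": 0,"ay": 0,"az": 0,"claw": 0},
    {"dx": 0,"dy": 0,"dz": 0,"ax": 0,"ay": 0,"az": 0,"claw": 0},
  ],
)

```text
t: 18.75
position: [0.5237, 0.0611, 0.2893]
orientation: [[-0.391, 0.92, 0.001], [0.92, 0.391, -0.0], [-0.001, 0.001, -1.0]]
contact_force: [-4.5, 0.4, 10.1]
opening: -0.0
grasp_force: 5.3
```

Call:
step_arm(
  motion=[
    {"dx": 0,"dy": 0,"dz": 0.015,"ax": 0,"ay": 0,"az": 0,"claw": 0},
    {"dx": 0,"dy": 0,"dz": 0.015,"ax": 0,"ay": 0,"az": 0,"claw": 0},
    {"dx": 0,"dy": 0,"dz": 0,"ax": 0,"ay": 0,"az": 0,"claw": 0},
  ],
)

```text
t: 19.0
position: [0.5237, 0.061, 0.2883]
orientation: [[-0.391, 0.92, 0.001], [0.92, 0.391, -0.0], [-0.001, 0.0, -1.0]]
contact_force: [-5.8, -0.1, 12.7]
opening: -0.0001
grasp_force: 6.2
```

Call:
step_arm(
  motion=[
    {"dx": 0,"dy": 0,"dz": 0.015,"ax": 0,"ay": 0,"az": 0,"claw": 0},
    {"dx": 0,"dy": 0,"dz": 0.01,"ax": 0,"ay": 0,"az": 0,"claw": 0},
    {"dx": 0,"dy": 0,"dz": 0,"ax": 0,"ay": 0,"az": 0,"claw": 0},
  ],
)

```text
t: 19.25
position: [0.5236, 0.061, 0.2868]
orientation: [[-0.391, 0.92, 0.001], [0.92, 0.391, -0.0], [-0.001, 0.0, -1.0]]
contact_force: [-3.1, -1.5, 8.1]
opening: 0.0
grasp_force: 4.1
```

Call:
step_arm(
  motion=[
    {"dx": 0,"dy": 0,"dz": 0.015,"ax": 0,"ay": 0,"az": 0,"claw": 0},
    {"dx": 0,"dy": 0,"dz": 0,"ax": 0,"ay": 0,"az": 0,"claw": 0},
  ],
)

```text
t: 19.42
position: [0.5236, 0.061, 0.2857]
orientation: [[-0.391, 0.92, 0.0], [0.92, 0.391, -0.0], [-0.001, 0.0, -1.0]]
contact_force: [-2.3, -0.8, 4.2]
opening: -0.0
grasp_force: 1.8
```

Call:
step_arm(
  motion=[
    {"dx": 0,"dy": 0,"dz": 0.015,"ax": 0,"ay": 0,"az": 0,"claw": 0},
    {"dx": 0,"dy": 0,"dz": 0.015,"ax": 0,"ay": 0,"az": 0,"claw": 0},
    {"dx": 0,"dy": 0,"dz": 0,"ax": 0,"ay": 0,"az": 0,"claw": 0},
    {"dx": 0,"dy": 0,"dz": 0,"ax": 0,"ay": 0,"az": 0,"claw": 0},
    {"dx": 0,"dy": 0,"dz": 0,"ax": 0,"ay": 0,"az": 0,"claw": 0},
  ],
)

```text
t: 19.83
position: [0.5234, 0.0611, 0.2836]
orientation: [[-0.391, 0.92, -0.0], [0.92, 0.391, 0.0], [0.0, -0.0, -1.0]]
contact_force: [0.6, -0.2, 0.4]
opening: 0.0002
grasp_force: 0.0
```

```bash
cat > flat.py <<'E'
from h import *
ex=np.array([.927,-.375]);ey=np.array([.375,.927]); c0=np.array([.5498,.1258])
for n in("top","scene"):
    p,d,P=grab(n); q=P[...,:2]-c0; x=q@ex;y=q@ey;z=P[...,2]
    for y0 in(-.08,-.07,.07,.08):
        k=(abs(y-y0)<.006)&(abs(abs(x)-.045)<.025)&(z>.09)&(z<.13); print(n,y0,k.sum(),np.median(z[k]).round(4))
E
python3 flat.py; python3 go.py .5235 .0609 .4
```

```text
top -0.08 117 0.1087
top -0.07 143 0.1084
top 0.07 0 nan
top 0.08 0 nan
scene -0.08 227 0.1099
scene -0.07 239 0.1096
scene 0.07 325 0.1102
scene 0.08 481 0.1094
t 19.9333 pos [0.5235 0.0611 0.2838] units [-4.000e-03 -2.000e-03 -2.906e+00] F [ 0.51  0.23 -0.63] open 0.0004 yang 23.01 tilt [-1.e-04  0.e+00 -1.e+00] q [-0.11  0.22  1.83  0.    1.09 -0.51]
  return _methods._mean(a, axis=axis, dtype=dtype,
  ret = ret.dtype.type(ret / rcount)
```

The lid snapped flat: its front and back both stand at about 0.110 and the force is gone. Retreating and checking.

Call:
step_arm(
  motion=[
    {"dx": 0,"dy": 0,"dz": -0.2,"ax": 0,"ay": 0,"az": 0,"claw": 0},
    {"dx": 0,"dy": 0,"dz": -0.5,"ax": 0,"ay": 0,"az": 0,"claw": 0},
    {"dx": 0,"dy": 0,"dz": -0.8,"ax": 0,"ay": 0,"az": 0,"claw": 0},
    {"dx": 0,"dy": 0,"dz": -0.8,"ax": 0,"ay": 0,"az": 0,"claw": 0},
    {"dx": 0,"dy": 0,"dz": -0.5,"ax": 0,"ay": 0,"az": 0,"claw": 0},
    {"dx": 0,"dy": 0,"dz": -0.2,"ax": 0,"ay": 0,"az": 0,"claw": 0},
    {"dx": 0,"dy": 0,"dz": 0,"ax": 0,"ay": 0,"az": 0,"claw": 0},
    {"dx": 0,"dy": 0,"dz": 0,"ax": 0,"ay": 0,"az": 0,"claw": 0},
    {"dx": 0,"dy": 0,"dz": 0,"ax": 0,"ay": 0,"az": 0,"claw": 0},
    {"dx": 0,"dy": 0,"dz": 0,"ax": 0,"ay": 0,"az": 0,"claw": 0},
  ],
)

```text
t: 20.77
position: [0.523, 0.0611, 0.4019]
orientation: [[-0.391, 0.92, -0.004], [0.92, 0.391, 0.0], [0.002, -0.003, -1.0]]
contact_force: [0.1, 0.3, -0.7]
opening: 0.0001
grasp_force: 0.0
```

```bash
python3 flat.py 2>/dev/null
python3 - <<'E'
from h import *
p,d,P=grab("scene"); cv2.imwrite("pics/end.png",cv2.resize(p[140:330,280:500,::-1],None,fx=3,fy=3))
E
```

```text
top -0.08 0 nan
top -0.07 0 nan
top 0.07 18 0.109
top 0.08 5 0.1091
scene -0.08 233 0.1099
scene -0.07 241 0.1095
scene 0.07 331 0.1102
scene 0.08 482 0.1095
```

View pics/end.png

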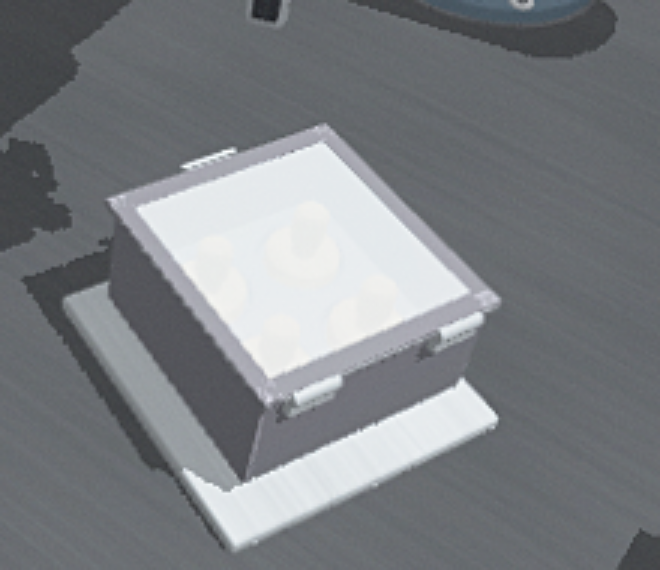

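The lid lies flat and shut with four upright stamps under it (the placed one at crop (303,240)), and the gripper is clear.

```bash
python3 -c "
from plant import r
print(r.close_job())"
```

```text
the job is handed in; nothing more can be done
None
```

The small round stamp stands upright in the recess and the lid stayed shut after the gripper left; the highest press force I read was about 14 N, and the job is handed in, but it returned no verdict.

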